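# Sort the seasoning things for the lunch delivery

### The job

Sort the loose seasoning things on the packing table: stand the large sauce tub on the floor of the cane basket and the small sauce tub centred on top of its lid, stand the fat shaker in the caddy's wide bay and the slim shaker in its narrow bay, and lay the oblong tin flat, lid up, in the steel tray with its long side along the tray's long side. Everything ends upright, released and at rest, and the kitchen timer and the little white cup stay where they are.

Things in the scene. Friction and masses are not known exactly. Their poses are not given: they have to be found in the camera images.
- tub_large_center (a point): Large round sauce tub: dark brown sides, flat closed lid, pale at the rim and brown in the middle, 64 mm diameter, 44 mm tall (taken as straight-sided), about 0.14 kg. The point is its centre, 22 mm above its underside; z is up.
- tub_small_center (a point): Small round sauce tub of the same look, 46 mm diameter, 36 mm tall, about 0.06 kg. The point is its centre, 18 mm above its underside; z is up.
- shaker_fat_center (a point): Fat round stainless-steel shaker with a pierced flat top, 62 mm diameter, 78 mm tall, straight-sided, about 0.22 kg. The point is its centre, 39 mm above its underside; z is up.
- shaker_slim_center (a point): Slim round stainless-steel shaker with a pierced flat top, 38 mm diameter, 78 mm tall, straight-sided, about 0.11 kg. The point is its centre, 39 mm above its underside; z is up.
- tin_center (a point): Oblong closed steel tin, 80 mm long (its x) by 46 mm wide (its y) by 40 mm tall, straight-sided, about 0.16 kg. The point is its centre, 20 mm above its underside; z is up.
- basket: Square woven cane basket, fixed to the table, open on top: 162 by 162 mm outside, 150 by 150 mm inside, walls 6 mm thick with the rim 35 mm above the table, inner floor 6 mm above the table. Origin: centre of its underside, on the table; x and y along its sides, z up.
- tray: Shallow oblong stainless-steel tray, fixed to the table, open on top: inside 178 mm long (its x) by 142 mm wide (its y), rim 25 mm above the table, inner floor 4 mm above the table; the flange round the rim reaches 100 mm from the centre along x and 82 mm along y. Origin: centre of its underside, on the table; z up.
- caddy: Grey plastic shaker caddy, fixed to the table, with two open bays side by side: 92 mm (its x) by 154 mm (its y) outside, rims 20 mm and bay floors 4 mm above the table, walls 4 mm. Wide bay: 84 mm in x by 84 mm in y, its centre at y = +31 mm of the caddy's frame (x = 0). Narrow bay: 84 mm in x by 58 mm in y, its centre at y = -44 mm (x = 0). Origin: centre of its underside, on the table; z up.
- timer_center (a point): Bystander: white kitchen timer lying flat, 34 by 46 by 22 mm, loose. The point is its centre, 11 mm above the table. Not part of the job.
- cup_center (a point): Bystander: small open white ceramic cup, 42 mm diameter, 34 mm tall, loose. The point is its centre, 17 mm above the table. Not part of the job.
Mind the look-alikes: they are no part of the job. What is shaped like the part that bears tin_center but blue or purple is not meant.

How it is judged:
At the end, for the whole second after the job is handed in: Large tub on the basket floor, small tub on its lid (centres within 12 mm); fat shaker on the wide bay's floor, slim one on the narrow bay's; tin on the tray floor, lengthwise within 0.3 rad. All upright within 0.1 rad, released, at rest; timer and cup moved under 25 mm (x of tub_large_center in the frame of basket between -0.05 and 0.05 m and y of tub_large_center in the frame of basket between -0.05 and 0.05 m and z of tub_large_center in the frame of basket between 0.023 and 0.033 m and horizontal distance between tub_small_center and tub_large_center below 0.012 m and z of tub_small_center in the frame of basket between 0.062 and 0.074 m and x of shaker_fat_center in the frame of caddy between -0.016 and 0.016 m and y of shaker_fat_center in the frame of caddy between 0.015 and 0.047 m and z of shaker_fat_center in the frame of caddy between 0.038 and 0.048 m and x of shaker_slim_center in the frame of caddy between -0.027 and 0.027 m and y of shaker_slim_center in the frame of caddy between -0.058 and -0.03 m and z of shaker_slim_center in the frame of caddy between 0.038 and 0.048 m and x of tin_center in the frame of tray between -0.055 and 0.055 m and y of tin_center in the frame of tray between -0.053 and 0.053 m and z of tin_center in the frame of tray between 0.019 and 0.029 m and angle between the x axis of tin_center and the x axis of tray, either way round below 0.3 rad and angle between each of tub_large_center, tub_small_center, shaker_fat_center, shaker_slim_center, tin_center's own z axis and vertical below 0.1 rad and linear speed of each of tub_large, tub_small, shaker_fat, shaker_slim, tin below 0.02 m/s and angular speed of each of tub_large, tub_small, shaker_fat, shaker_slim, tin below 0.3 rad/s); the robot touches nothing.
It fails at once if the kitchen timer was shifted or knocked over (distance of timer_center from where it was at the start of the episode above 0.025 m or angle between timer_center's own z axis and vertical above 0.5 rad).
It fails at once if the little cup was shifted or knocked over (distance of cup_center from where it was at the start of the episode above 0.025 m or angle between cup_center's own z axis and vertical above 0.5 rad).
It also fails if it takes over 115 s, if anything falls off the work surface, if the arm or the gripper's body presses on something with over 40 N, if the wrist force passes 120 N, or if a joint passes its speed limit or range.

### The arm

A 6-joint arm with a two-finger parallel gripper is mounted at the origin on the work surface. World frame = base frame: x ahead of the robot, y to its left, z up, the work surface at z = 0. Lengths are in m, angles in rad, forces in N, time in s.
With the tool pointing down it reaches from about 0.375 to 0.9 m from the base axis. Payload 3.1 kg.
Tool frame: the origin (TCP) lies midway between the tips of the shut fingers; the grasp point (between the pads) lies 19 mm behind it; z points along the fingers, y is the direction in which the jaws open and shut (so a half turn about z gives the same grasp; the last joint's range is limited). The gripper opens to 85 mm and grips with 20 to 120 N. Pads are 22 mm wide; open, the fingers measure 114 mm over their backs; the gripper's body (76 mm by 85 mm) begins 54 mm behind the grasp point. The pads swing forward as they close: fully open they stand 13 mm farther back than shut.
Start: joints at [-1.49, 0.527, 1.433, -0, 1.181, -0.178], TCP at [0.16, -0.604, 0.231] pointing down, gripper open.
Joint ranges: [-3.08, 3.08], [-0.75, 2.2], [0.22, 2.44], [-1.43, 4.57], [0, 2.65], [-2.85, 2.85]. Speed limits (rad/s): [2.79, 2.79, 3.14, 3.14, 3.14, 3.14].

### API

Orientations are given as a unit quaternion [x, y, z, w].
In Python, from station import manip gives the robot as it stands. The module is installed in compiled form; this text tells all that it offers.
- The arm moves only by the tool drive_tool, never from a script. Its argument "deltas" is one flat list of numbers, 4 for each row, row after row: the shift along the tool's x, y, z in cm, then the turn about the tool's z in degrees. A call has 1 to 12 rows; each row is the pose to reach, as a shift and turn from the pose measured when the call began, along the tool's axes at that moment; what a row does not reach only later rows make up. A row lasts 1/10 s, in which the tool goes at most 50 mm and 8.59 degrees, less where a joint would pass 70% of its speed; a pose out of reach is approached as far as the arm can. A call with a gripper value outside its range is refused whole. "hand" is the finger opening in cm, from 0 to 8.54, set as the call begins (left out, the last holds). The fingers move at their own pace and stop on an object; "squeeze" is the grip in N (left out, the last holds). Time passes only in rows, so rows that repeat a pose let the fingers close. It gives the time, the measured TCP pose, the force and the opening at its end, in the units of the state.
- manip.sense(): the state, without advancing time (a new reading comes with each control period).
- manip.snapshot(name): name is "scene" or "top" or "wrist"; returns a dict with "frame" (384x512x3 uint8, red, green, blue), "depth" (384x512 float32, m along the optical axis (not along the pixel's ray), 0 where there is no reading), "fx", "fy", "cx", "cy" (pixels), "R" (3x3) and "t" (3): a world point X has camera coordinates R X + t. Camera axes: x right, y down, z forward; pixel columns grow to the right and rows downward; lengths in m; the calibration is good to about 2 mm. A picture is of the moment at which its call begins.
- manip.sign_off(): hands the job in, once; it reports no verdict.
The state is a dict: "t": time; "q": joint angles; "qd": joint speeds; "tau": joint torques, N m; "tcp_pos": TCP position; "tool_rot": TCP orientation; "force": force on the tool from outside, world axes, zero at the start; "ft_torque": the same for the moment, N m; "finger_gap": opening from 0.0 (shut) to 1.0 (fully open).
Only numpy, scipy, OpenCV 4.12 (cv2) and the standard library are available. Lean on these libraries where they do the work, as an engineer would, in place of code of your own. Each camera call takes 0.05 s, during which the arm holds its last target.

## Working session

There is one attempt and no reset: what is moved stays moved. The work goes in short steps, Python scripts to look and compute and a tool call to move; the robot and the scene stay as the last step left them, time stands still between calls to the robot, and variables do not carry over. Pictures are saved under pics/ and viewed, and the job is handed in when it is done.

Besides the shell and the picture viewer there is one more tool, called as name(argument=value, ...), one argument or row to a line, values as JSON. drive_tool: Moves the arm, as the interface text tells. Its arguments: {"type":"object","properties":{"deltas":{"type":"array"},"hand":{"type":"number"},"squeeze":{"type":"number"}},"required":["deltas"]}

```bash
mkdir -p pics; ls
cat > h.py <<'E'
import numpy as np, cv2, pickle
from station import manip
def snap(n,name):
    s=manip.snapshot(n); pickle.dump(s,open(f'{name}.pkl','wb')); cv2.imwrite(f'pics/{name}.png',cv2.cvtColor(s['frame'],cv2.COLOR_RGB2BGR)); return s
def pts(s):
    d=s['depth']; v,u=np.indices(d.shape)
    c=np.stack([(u-s['cx'])/s['fx']*d,(v-s['cy'])/s['fy']*d,d],-1)
    return (c-s['t'])@s['R']
E
python3 - <<'E'
from h import *
st=manip.sense(); print(st)
for n in ['scene','top']:
    s=snap(n,n+'0'); print(n,s['fx'],s['cx'],s['R'],s['t'],-s['R'].T@s['t'],(s['depth']>0).mean())
E
```

```text
pics
{'t': 0.0, 'q': array([-1.49047978e+00,  5.28442132e-01,  1.43391034e+00, -2.06623293e-05,
        1.18137020e+00, -1.78492951e-01]), 'qd': array([ 0.00043602,  0.00029801, -0.00023802,  0.00041958, -0.00046295,
        0.00136834]), 'tau': array([ 6.75812171e-04, -4.42349160e+01, -1.78025472e+01, -1.77616566e-04,
        8.52963596e-03, -8.99162046e-06]), 'tcp_pos': array([ 0.15992532, -0.60345643,  0.23034581]), 'tool_rot': array([ 9.91637813e-01,  1.29047720e-01,  4.27164431e-05, -1.06419510e-03]), 'force': array([0.64553938, 0.19429719, 0.31006856]), 'ft_torque': array([-0.04655514, -0.03628842, -0.02166107]), 'finger_gap': 0.9970857170720493}
scene 352.62050947651926 255.41280564986457 [[ 0.12795917  0.99161837 -0.01787333]
 [ 0.59911158 -0.09164647 -0.79540319]
 [-0.79037445  0.09107101 -0.60581706]] [-0.01422564 -0.28787847  1.41130897] [ 1.28975417 -0.14080598  0.62576133] 0.9959971110026041
top 485.6727404244225 257.0006520464953 [[-0.02222431 -0.99973872  0.00534465]
 [-0.98508921  0.02098577 -0.17075963]
 [ 0.17060285 -0.00905997 -0.98529822]] [-0.0471066   0.5772702   1.18298401] [ 0.36579528 -0.04849094  1.26441825] 0.9959767659505209
```

View pics/scene0.png

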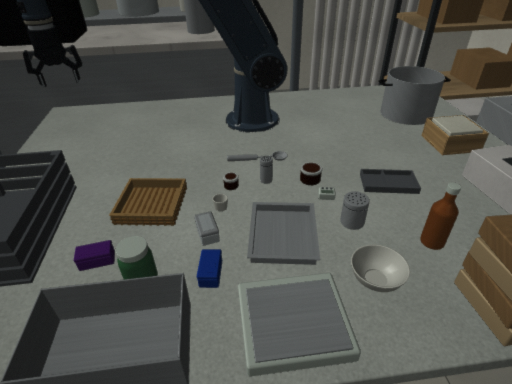

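View pics/top0.png

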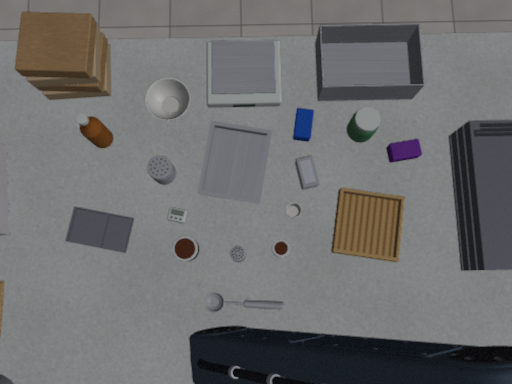

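Top view: the large tub is at (185,249), small tub (281,249), slim shaker (238,254), fat shaker (161,170), timer (178,215), cup (293,210), tray (235,160), basket (369,224) and caddy (100,229). There are three tin candidates: silver (308,171), blue (304,124) and purple (404,150). Silver fits, since blue and purple are excluded. I'll measure next and enlarge a crop to confirm.

Run:
```python
from h import *
s=pickle.load(open('top0.pkl','rb')); P=pts(s); z=P[...,2]
print('table z',np.median(z[260:300,300:330]))
roi={'large':(165,230,205,268,.036,.055),'small':(268,236,296,262,.028,.045),'slim':(225,238,252,268,.07,.09),'fat':(143,150,180,188,.07,.09),'tin':(290,148,325,195,.032,.05),'cup':(280,198,306,222,.025,.045),'timer':(163,203,192,226,.014,.03),
'tray':(190,115,280,210,.018,.035),'basket':(325,180,412,268,.028,.045),'caddy':(60,200,138,256,.014,.03)}
for k,(a,b,c,d,lo,hi) in roi.items():
    m=np.zeros(z.shape,bool); m[b:d,a:c]=True; m&=(z>lo)&(z<hi)
    n,l,stt,_=cv2.connectedComponentsWithStats(m.astype('uint8'))
    m=l==1+np.argmax(stt[1:,4]) if k not in('tray','basket','caddy') else m
    Q=P[m]; r=cv2.minAreaRect(Q[:,:2].astype('float32')*1000); zz=np.median(Q[:,2])
    (cx,cy),rad=cv2.minEnclosingCircle(Q[:,:2].astype('float32')*1000)
    print(k,len(Q),'z',round(zz*1000,1),'mean',np.round(Q[:,:2].mean(0)*1000,1),'rect',np.round(r[0],1),np.round(r[1],1),round(r[2],1),'circ',round(cx,1),round(cy,1),round(rad,1))
im=cv2.imread('pics/top0.png'); sc=cv2.imread('pics/scene0.png')
a=cv2.resize(im[110:230,270:430],(640,480),interpolation=cv2.INTER_CUBIC)
cv2.imwrite('pics/crop_tin.png',a)
```

```text
table z 0.0007971407842121687
large 507 z 45.0 mean [438.6 123. ] rect [438.8 123.2] [60.5 60. ] 87.7 circ 439.0 123.2 31.8
small 259 z 36.7 mean [ 435.  -117.1] rect [ 435.1 -117.2] [45.4 42.9] 90.0 circ 435.3 -117.1 22.9
slim 188 z 78.8 mean [422.3  -9.9] rect [423.   -9.9] [34.2 36.4] 89.0 circ 422.8 -9.9 18.8
fat 472 z 78.2 mean [640.3 182.5] rect [640.9 182.3] [60.9 59.4] 0.5 circ 641.2 183.1 31.2
tin 537 z 40.3 mean [ 629.6 -191.3] rect [ 630.6 -191.6] [80.3 45.8] 11.6 circ 630.1 -191.4 44.2
cup 75 z 33.6 mean [ 533.8 -153.9] rect [ 532.1 -152.9] [39.  39.5] 22.3 circ 532.1 -153.1 20.7
timer 231 z 22.6 mean [526.8 146.8] rect [527.5 147.7] [46.8 34. ] 77.1 circ 527.3 147.7 25.7
tray 1134 z 25.2 mean [664.8  -2.7] rect [663.9  -4.1] [164.2 200.9] 79.4 circ 663.2 -4.1 127.3
basket 921 z 35.3 mean [ 490.7 -344.8] rect [ 492.  -344.1] [169.  168.2] 80.5 circ 493.3 -343.2 117.0
caddy 426 z 20.0 mean [495.2 344.8] rect [494.7 346.9] [155.5  91.9] 77.6 circ 494.2 346.5 89.3
```

View pics/crop_tin.png

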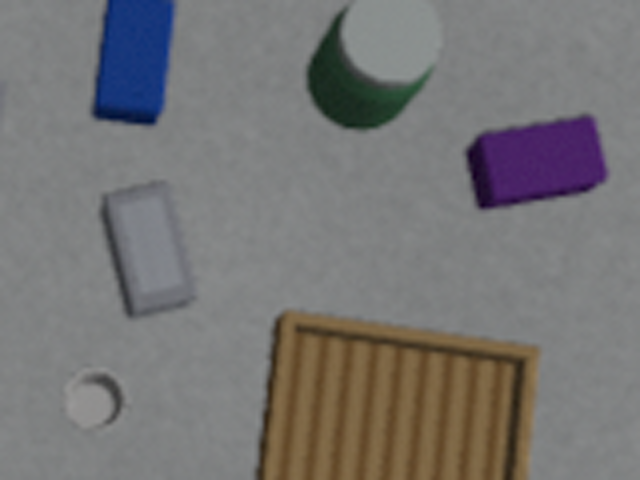

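The crop shows the silver-grey lidded tin at about (145,250) in the crop, which is top px (308,171). It reads 80×46×40 mm and is clearly not the blue or purple block. All measured sizes match the given ones. Next I'll write the delta helper and refine the container poses.

```bash
cat >> h.py <<'E'
from scipy.spatial.transform import Rotation as Ro
def go(x,y,z,psi=None):
    "targets mm, deg -> drive row (cm, deg) from present pose"
    s=manip.sense(); R=Ro.from_quat(s['tool_rot']).as_matrix(); p=s['tcp_pos']
    c=np.degrees(np.arctan2(R[1,0],R[0,0])); d=R.T@(np.array([x,y,z])/1000-p)*100
    print('t',round(s['t'],2),'tcp',np.round(p*1000,1),'psi',round(c,1),'q',np.round(s['q'],2),'F',np.round(s['force'],1),'gap',round(s['finger_gap'],3))
    print('  row',np.round(d,2),'turn',0 if psi is None else round(-((psi-c+180)%360-180),1),'tilt',np.round(np.degrees(np.arccos(-R[2,2])),2))
E
python3 - <<'E'
from h import *
s=pickle.load(open('top0.pkl','rb')); P=pts(s); z=P[...,2]
# basket rim edges: outer extents in rotated frames
for k,(a,b,c,d,lo,hi),rng in (('basket',(325,180,412,268,.031,.045),range(-15,6)),('caddy',(60,200,138,256,.015,.026),range(-18,-4)),('tray',(190,115,280,210,.021,.03),range(-16,-4))):
    m=np.zeros(z.shape,bool); m[b:d,a:c]=True; m&=(z>lo)&(z<hi); Q=P[m][:,:2]*1000
    best=[]
    for g in rng:
        u=Q@[[np.cos(np.radians(g)),-np.sin(np.radians(g))],[np.sin(np.radians(g)),np.cos(np.radians(g))]]
        l=np.percentile(u,1,axis=0);h=np.percentile(u,99,axis=0); best.append((np.prod(h-l),g,h-l,(h+l)/2))
    a_,g,e,c=min(best,key=lambda r:r[0]); t=np.radians(g)
    print(k,g,e.round(1),[round(v,1) for v in (c[0]*np.cos(t)-c[1]*np.sin(t),c[0]*np.sin(t)+c[1]*np.cos(t))])
# caddy divider: heights along caddy y
t=np.radians(-12.4); Q=P[200:256,60:138].reshape(-1,3)*1000; d=Q[:,:2]-[494.7,346.9]
xc=d@[np.cos(t),np.sin(t)]; yc=d@[-np.sin(t),np.cos(t)]
for y in range(-76,78,6):
    m=(abs(xc)<30)&(abs(yc-y)<3); print(y,np.percentile(Q[m,2],85).round(0),end='; ')
print()
go(450,-250,200,14.8); go(439,123.2,150,14.8)
E
```

```text
basket -10 [166.4 167.1] [np.float64(491.5), np.float64(-343.5)]
caddy -12 [ 91.8 154.9] [np.float64(494.5), np.float64(346.8)]
tray -11 [199.3 163.3] [np.float64(663.7), np.float64(-4.1)]
-76 21.0; -70 18.0; -64 7.0; -58 6.0; -52 7.0; -46 7.0; -40 7.0; -34 6.0; -28 8.0; -22 7.0; -16 19.0; -10 22.0; -4 8.0; 2 7.0; 8 6.0; 14 6.0; 20 7.0; 26 9.0; 32 7.0; 38 7.0; 44 7.0; 50 8.0; 56 8.0; 62 7.0; 68 7.0; 74 21.0; 
t 0.1 tcp [ 159.9 -603.5  230.4] psi 14.8 q [-1.49  0.53  1.43  0.    1.18 -0.18] F [ 0.7  0.3 -0.3] gap 1.001
  row [ 37.09 -26.74   3.11] turn 0.0 tilt 0.11
t 0.1 tcp [ 159.9 -603.5  230.4] psi 14.8 q [-1.49  0.53  1.43  0.    1.18 -0.18] F [ 0.7  0.3 -0.3] gap 1.001
  row [ 45.57 -63.09   8.18] turn 0.0 tilt 0.11
```

drive_tool(
  deltas=[37,-26.5,3,0,37,-26.5,3,0,37,-26.5,3,0,37,-26.5,3,0,37,-26.5,3,0,37,-26.5,3,0,45.6,-63.1,8,0,45.6,-63.1,8,0,45.6,-63.1,8,0,45.6,-63.1,8,0,45.6,-63.1,8,0,45.6,-63.1,8,0],
  hand=8.5,
  squeeze=40,
)

```text
t: 1.3
tcp_pos: [0.4028, -0.0781, 0.176]
tool_rot: [0.992, 0.129, 0.0, -0.001]
force: [0.6, -0.4, -0.4]
finger_gap: 0.995
```

```bash
python3 -c "
from h import *
go(439,123.2,150,14.8)"
```

```text
t 1.3 tcp [402.8 -78.1 176. ] psi 14.8 q [-0.47  0.34  2.01  0.    0.79  0.84] F [ 0.6 -0.4 -0.4] gap 0.995
  row [  8.63 -18.53   2.64] turn -0.0 tilt 0.11
```

drive_tool(
  deltas=[8.6,-18.5,2.6,0,8.6,-18.5,2.6,0,8.6,-18.5,2.6,0,8.6,-18.5,2.6,0,8.6,-18.5,5,0,8.6,-18.5,7,0,8.6,-18.5,8.5,0,8.6,-18.5,8.5,0],
)

```text
t: 2.1
tcp_pos: [0.4372, 0.1232, 0.0897]
tool_rot: [0.992, 0.129, -0.002, -0.001]
force: [-1.7, -0.4, -0.4]
finger_gap: 0.994
```

```bash
python3 -c "
from h import *
go(439,123.2,3,14.8); snap('wrist','w1')"
```

```text
t 2.1 tcp [437.2 123.2  89.7] psi 14.8 q [0.03 0.56 1.97 0.   0.61 1.34] F [-1.7 -0.4 -0.4] gap 0.994
  row [0.21 0.07 8.67] turn 0.0 tilt 0.29
```

View pics/w1.png

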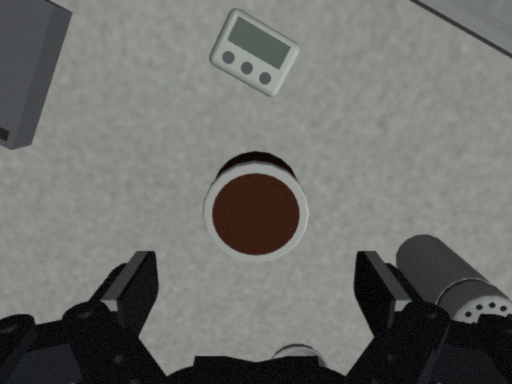

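The wrist view shows the large tub centred between the fingers at (255,212). The timer (255,50) is clear of the jaws, and the slim shaker (475,290) is well to the right.

drive_tool(
  deltas=[0.2,0.05,3.5,0,0.2,0.05,6,0,0.2,0.05,8,0,0.2,0.05,8.6,0,0.2,0.05,8.6,0,0.2,0.05,8.6,0],
)

```text
t: 2.75
tcp_pos: [0.4405, 0.1231, 0.0055]
tool_rot: [0.992, 0.129, -0.0, -0.001]
force: [0.7, 0.6, 0.4]
finger_gap: 0.995
```

drive_tool(
  deltas=[0,0,0,0,0,0,0,0,0,0,0,0,0,0,0,0,0,0,0,0,0,0,0,0],
  hand=5.5,
)

```text
t: 3.35
tcp_pos: [0.4413, 0.1232, 0.0069]
tool_rot: [0.992, 0.129, 0.001, -0.001]
force: [0.2, 0.8, 6.1]
finger_gap: 0.737
```

```bash
python3 -c "
from h import *
go(491.5,-343.5,150,14.8); snap('wrist','w2')"
```

```text
t 3.35 tcp [441.3 123.2   6.9] psi 14.8 q [0.03 0.74 2.   0.01 0.4  1.33] F [0.2 0.8 6.1] gap 0.737
  row [ -7.03  46.38 -14.4 ] turn -0.0 tilt 0.15
```

View pics/w2.png

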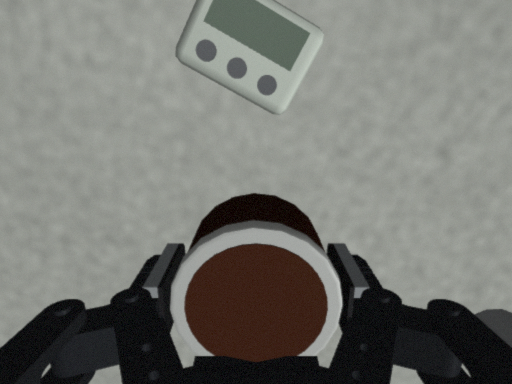

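Tub gripped: the gap of 0.737 is about 63 mm. Lifting and carrying it.

drive_tool(
  deltas=[0,0,-2,0,0,0,-6,0,0,0,-10,0,-0.5,2,-13,0,-7,46,-14.4,0,-7,46,-14.4,0,-7,46,-14.4,0,-7,46,-14.4,0,-7,46,-14.4,0,-7,46,-14.4,0,-7,46,-14.4,0,-7,46,-14.4,0],
)

```text
t: 4.6
tcp_pos: [0.4853, -0.2969, 0.1493]
tool_rot: [0.992, 0.128, 0.001, -0.001]
force: [0.8, 0.3, -1.6]
finger_gap: 0.74
```

```bash
python3 -c "
from h import *
go(491.5,-343.5,120,14.8)"
```

```text
t 4.6 tcp [ 485.3 -296.9  149.3] psi 14.8 q [-0.75  0.56  1.65  0.    0.93  0.56] F [ 0.8  0.3 -1.6] gap 0.74
  row [-0.59  4.67  2.92] turn -0.0 tilt 0.16
```

drive_tool(
  deltas=[-0.6,4.7,1,0,-0.6,4.7,4,0,-0.6,4.7,8,0,-0.6,4.7,11,0,-0.6,4.7,12.5,0,-0.6,4.7,13.2,0,-0.6,4.7,13.4,0,-0.6,4.7,13.4,0,-0.6,4.7,13.4,0],
)

```text
t: 5.5
tcp_pos: [0.4926, -0.3442, 0.0167]
tool_rot: [0.992, 0.129, 0.002, 0.0]
force: [-0.2, -0.3, -0.9]
finger_gap: 0.741
```

```bash
python3 -c "
from h import *
go(491.5,-343.5,13,14.8)"
```

```text
t 5.5 tcp [ 492.6 -344.2   16.7] psi 14.8 q [-0.8   0.8   1.63  0.    0.71  0.51] F [-0.2 -0.3 -0.9] gap 0.741
  row [-0.09 -0.1   0.37] turn -0.0 tilt 0.23
```

drive_tool(
  deltas=[0,0,0.2,0,0,0,0.4,0,0,0,0.45,0,0,0,0.45,0],
)

```text
t: 5.9
tcp_pos: [0.4931, -0.3446, 0.013]
tool_rot: [0.992, 0.129, 0.002, 0.001]
force: [0.8, 1.0, 4.2]
finger_gap: 0.737
```

drive_tool(
  deltas=[0,0,0,0,0,0,0,0,0,0,0,0,0,0,0,0],
  hand=8.5,
)

```text
t: 6.3
tcp_pos: [0.4929, -0.3445, 0.0128]
tool_rot: [0.992, 0.128, 0.002, 0.001]
force: [0.4, 1.2, 0.1]
finger_gap: 0.997
```

drive_tool(
  deltas=[0,0,-2,0,0,0,-6,0,0,0,-10,0,0,0,-13,0,0,0,-13,0],
)

```text
t: 6.8
tcp_pos: [0.4947, -0.3467, 0.1475]
tool_rot: [0.992, 0.129, 0.005, 0.005]
force: [-0.1, -0.6, -0.5]
finger_gap: 0.997
```

```bash
cat >> h.py <<'E'
def blob(P,c,rad,lo,hi):
    z=P[...,2]; m=(np.hypot(P[...,0]-c[0]/1000,P[...,1]-c[1]/1000)<rad/1000)&(z>lo/1000)&(z<hi/1000)
    if m.sum()<20: print('few',m.sum()); return
    Q=P[m]*1000; r=cv2.minAreaRect(Q[:,:2].astype('float32')); (cx,cy),R=cv2.minEnclosingCircle(Q[:,:2].astype('float32'))
    print(m.sum(),'z',np.median(Q[:,2]).round(1),'mean',Q[:,:2].mean(0).round(1),'rect',np.round(r[0],1),np.round(r[1],1),round(r[2],1),'circ',round(cx,1),round(cy,1),round(R,1))
E
python3 -c "
from h import *
go(435.2,-117.1,150,14.8); s=snap('wrist','w3'); s2=snap('top','t3')
blob(pts(s),(492,-344),45,42,62);blob(pts(s2),(492,-344),45,42,62);blob(pts(s2),(435,-117),30,28,45)"
```

```text
t 6.8 tcp [ 494.7 -346.7  147.5] psi 14.8 q [-0.8   0.6   1.57  0.    0.96  0.51] F [-0.1 -0.6 -0.5] gap 0.997
  row [  0.11 -23.71  -0.49] turn -0.0 tilt 0.79
5410 z 50.6 mean [ 492.7 -345.7] rect [ 491.2 -345.9] [62.6 63. ] 61.3 circ 491.0 -346.2 31.9
few 9
few 0
```

View pics/w3.png

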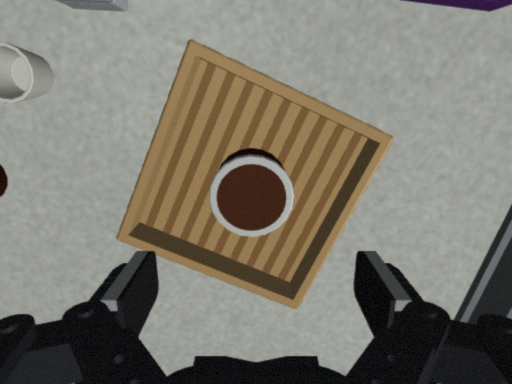

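The large tub stands on the basket floor at (252,195), with its lid at z=50.6 mm as expected. Next is the small tub.

drive_tool(
  deltas=[0.1,-23.7,-0.5,0,0.1,-23.7,-0.5,0,0.1,-23.7,-0.5,0,0.1,-23.7,-0.5,0,0.1,-23.7,1,0,0.1,-23.7,4,0,0.1,-23.7,6.5,0,0.1,-23.7,6.5,0],
)

```text
t: 7.7
tcp_pos: [0.4303, -0.1132, 0.0744]
tool_rot: [0.992, 0.129, -0.001, -0.002]
force: [-0.7, -0.3, 0.6]
finger_gap: 0.999
```

```bash
python3 -c "
from h import *
go(435.2,-117.1,4,14.8); s=snap('wrist','w4')
blob(pts(s),(435,-117),35,28,45)"
```

```text
t 7.7 tcp [ 430.3 -113.2   74.4] psi 14.8 q [-0.51  0.58  2.01  0.    0.55  0.8 ] F [-0.7 -0.3  0.6] gap 0.999
  row [0.38 0.53 7.03] turn 0.0 tilt 0.26
4678 z 36.5 mean [ 436.8 -117.2] rect [ 435.4 -117.7] [45.  45.2] 66.9 circ 435.3 -117.5 23.0
```

drive_tool(
  deltas=[0.4,0.5,1,0,0.4,0.5,4,0,0.4,0.5,6,0,0.4,0.5,6.9,0,0.4,0.5,6.9,0,0.4,0.5,6.9,0],
)

```text
t: 8.35
tcp_pos: [0.4369, -0.1181, 0.0071]
tool_rot: [0.992, 0.128, 0.0, -0.001]
force: [-0.3, -0.3, 0.7]
finger_gap: 0.992
```

drive_tool(
  deltas=[0,0,0,0,0,0,0,0,0,0,0,0,0,0,0,0,0,0,0,0,0,0,0,0,0,0,0,0],
  hand=3.5,
)

```text
t: 9.05
tcp_pos: [0.4373, -0.1182, 0.008]
tool_rot: [0.992, 0.128, 0.001, -0.0]
force: [-0.4, 0.3, 5.9]
finger_gap: 0.527
```

```bash
python3 -c "
from h import *
s=snap('wrist','w5')
blob(pts(s),(435,-117),35,28,45)
go(491.8,-345.5,190,14.8)"
```

```text
11398 z 36.5 mean [ 438.8 -118.2] rect [ 440.  -119.5] [51.8 54.5] 52.4 circ 442.7 -115.3 33.7
t 9.1 tcp [ 437.3 -118.2    8. ] psi 14.8 q [-0.51  0.74  2.01  0.    0.39  0.8 ] F [-1.6  0.8  5.8] gap 0.528
  row [ -0.49  23.36 -18.2 ] turn -0.0 tilt 0.1
```

View pics/w5.png

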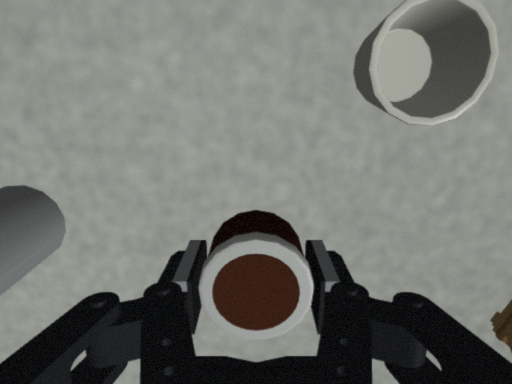

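The small tub is gripped at (256,290), with a gap of about 45 mm. The cup at (430,60) is untouched.

drive_tool(
  deltas=[0,0,-2,0,0,0,-6,0,0,0,-10,0,-0.1,2,-14,0,-0.2,6,-16,0,-0.35,11,-16,0,-0.35,16,-16,0,-0.35,20,-16,0,-0.35,23,-16,0,-0.35,23.4,-16,0,-0.35,23.4,-16,0],
)

```text
t: 10.2
tcp_pos: [0.4928, -0.3458, 0.1677]
tool_rot: [0.992, 0.128, 0.001, -0.001]
force: [-0.3, 0.7, -1.4]
finger_gap: 0.524
```

```bash
python3 -c "
from h import *
go(493.2,-344.8,59,14.8)"
```

```text
t 10.2 tcp [ 492.8 -345.8  167.7] psi 14.7 q [-0.8   0.57  1.55  0.    1.02  0.52] F [-0.3  0.7 -1.4] gap 0.524
  row [ 0.05 -0.07 10.87] turn -0.1 tilt 0.11
```

drive_tool(
  deltas=[0.05,-0.05,2,0,0.05,-0.05,6,0,0.05,-0.05,8.5,0,0.05,-0.05,10,0,0.05,-0.05,10.6,0,0.05,-0.05,10.7,0,0.05,-0.05,10.7,0,0.05,-0.05,10.7,0],
)

```text
t: 11.0
tcp_pos: [0.494, -0.3456, 0.062]
tool_rot: [0.992, 0.128, 0.001, 0.0]
force: [0.2, 0.4, -0.8]
finger_gap: 0.523
```

```bash
python3 -c "
from h import *
go(493.2,-344.8,58.5,14.8)"
```

```text
t 11.0 tcp [ 494.  -345.6   62. ] psi 14.7 q [-0.8   0.73  1.62  0.    0.8   0.52] F [ 0.2  0.4 -0.8] gap 0.523
  row [-0.06 -0.09  0.35] turn -0.1 tilt 0.17
```

drive_tool(
  deltas=[-0.05,-0.1,0.2,0,-0.05,-0.1,0.4,0,-0.05,-0.1,0.5,0,-0.05,-0.1,0.5,0,-0.05,-0.1,0.5,0],
)

```text
t: 11.5
tcp_pos: [0.4935, -0.3449, 0.0581]
tool_rot: [0.992, 0.128, 0.002, 0.001]
force: [-0.6, 0.2, 5.3]
finger_gap: 0.525
```

```bash
python3 -c "
from h import *
go(493.2,-344.8,58.5,14.8)"
```

```text
t 11.5 tcp [ 493.5 -344.9   58.1] psi 14.7 q [-0.8   0.73  1.62  0.    0.79  0.52] F [-0.6  0.2  5.3] gap 0.525
  row [-0.02 -0.02 -0.04] turn -0.1 tilt 0.21
```

Contact is light at 5 N. Releasing.

drive_tool(
  deltas=[0,0,0,0,0,0,0,0,0,0,0,0,0,0,0,0],
  hand=7.5,
)

```text
t: 11.9
tcp_pos: [0.4934, -0.3449, 0.0579]
tool_rot: [0.992, 0.128, 0.002, 0.001]
force: [0.1, 1.0, 0.2]
finger_gap: 0.877
```

drive_tool(
  deltas=[0,0,-1.5,0,0,0,-5,0,0,0,-9,0,0,0,-11,0,0,0,-11,0],
)

```text
t: 12.4
tcp_pos: [0.495, -0.3467, 0.1726]
tool_rot: [0.992, 0.128, 0.004, 0.004]
force: [-0.5, -0.3, -0.7]
finger_gap: 0.876
```

```bash
python3 -c "
from h import *
go(630.6,-191.6,160,11.6); s=snap('wrist','w6');P=pts(s)
blob(P,(492,-344),45,80,95);blob(P,(492,-344),45,45,56)"
```

```text
t 12.4 tcp [ 495.  -346.7  172.6] psi 14.7 q [-0.8   0.57  1.55  0.    1.01  0.52] F [-0.5 -0.3 -0.7] gap 0.876
  row [ 17.04 -11.57   1.28] turn 3.1 tilt 0.69
3045 z 86.5 mean [ 493.2 -346.1] rect [ 492.1 -346.3] [45.3 45. ] 82.3 circ 491.8 -346.3 23.1
1531 z 50.3 mean [ 505.3 -341.7] rect [ 497.4 -344.3] [50.3 62.7] 15.6 circ 490.9 -346.2 32.0
```

View pics/w6.png

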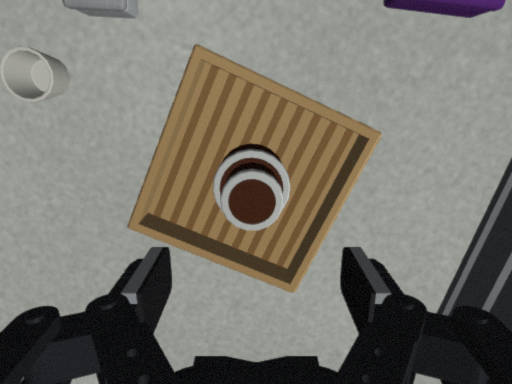

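The small tub sits on the large lid at (252,198), with centres about 1 mm apart. Now to the tin.

drive_tool(
  deltas=[17,-11.6,1.3,3,17,-11.6,1.3,3,17,-11.6,1.3,3,17,-11.6,1.3,3,17,-11.6,4,3,17,-11.6,7,3,17,-11.6,9,3,17,-11.6,9,3],
  hand=8.5,
)

```text
t: 13.25
tcp_pos: [0.626, -0.1886, 0.0757]
tool_rot: [0.995, 0.102, -0.001, -0.0]
force: [-0.2, 0.4, -0.7]
finger_gap: 0.995
```

```bash
python3 -c "
from h import *
go(630.6,-191.6,4,11.6); s=snap('wrist','w7')
blob(pts(s),(630,-191),55,33,46)"
```

```text
t 13.25 tcp [ 626.  -188.6   75.7] psi 11.7 q [-0.46  0.76  1.47 -0.    0.92  0.9 ] F [-0.2  0.4 -0.7] gap 0.995
  row [0.41 0.4  7.17] turn 0.1 tilt 0.17
10504 z 40.4 mean [ 634.5 -191.2] rect [ 631.2 -192. ] [79.4 46.2] 11.9 circ 631.0 -191.9 44.2
```

View pics/w7.png

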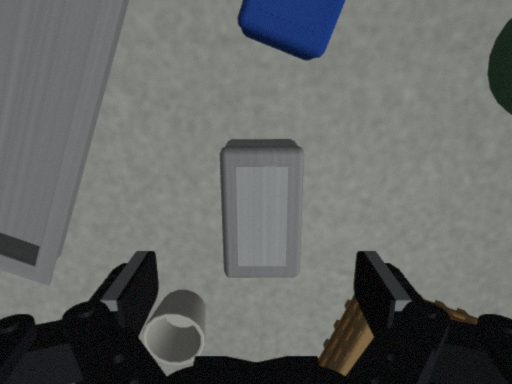

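The tin is centred at (262,205) and aligned with the tool. The cup at (175,335) is about 77 mm from the finger line. Descending.

drive_tool(
  deltas=[0.4,0.4,1,0,0.4,0.4,4,0,0.4,0.4,6,0,0.4,0.4,7,0,0.4,0.4,7.1,0,0.4,0.4,7.1,0],
)

```text
t: 13.9
tcp_pos: [0.6329, -0.1932, 0.0075]
tool_rot: [0.995, 0.102, 0.001, 0.001]
force: [-0.4, 0.0, 0.9]
finger_gap: 0.995
```

drive_tool(
  deltas=[0,0,0,0,0,0,0,0,0,0,0,0,0,0,0,0,0,0,0,0,0,0,0,0,0,0,0,0],
  hand=3.5,
)

```text
t: 14.6
tcp_pos: [0.6336, -0.1934, 0.0087]
tool_rot: [0.995, 0.102, 0.002, 0.001]
force: [-1.2, 1.1, 6.2]
finger_gap: 0.532
```

```bash
python3 -c "
from h import *
go(663.7,-4,120,-10.8)"
```

```text
t 14.6 tcp [ 633.6 -193.4    8.7] psi 11.7 q [-0.46  0.86  1.47 -0.    0.81  0.9 ] F [-1.2  1.1  6.2] gap 0.532
  row [  6.82 -17.9  -11.16] turn 22.5 tilt 0.26
```

drive_tool(
  deltas=[0,0,-2,0,0,0,-6,0,0,0,-9.5,0,1.5,-4,-11,6,3,-8,-11,12,4.6,-12,-11,17,6,-16,-11,22.5,6.8,-17.9,-11,22.5,6.8,-17.9,-11,22.5,6.8,-17.9,-11,22.5],
)

```text
t: 15.6
tcp_pos: [0.663, -0.0037, 0.1178]
tool_rot: [0.996, -0.093, 0.001, 0.001]
force: [0.2, -0.4, -2.1]
finger_gap: 0.532
```

```bash
python3 -c "
from h import *
go(663.7,-4,14,-10.8);s=snap('wrist','w8')"
```

```text
t 15.6 tcp [663.   -3.7 117.8] psi -10.7 q [-0.17  0.71  1.43 -0.    1.    1.59] F [ 0.2 -0.4 -2.1] gap 0.532
  row [ 4.000e-02 -1.000e-02  1.038e+01] turn 0.1 tilt 0.23
```

View pics/w8.png

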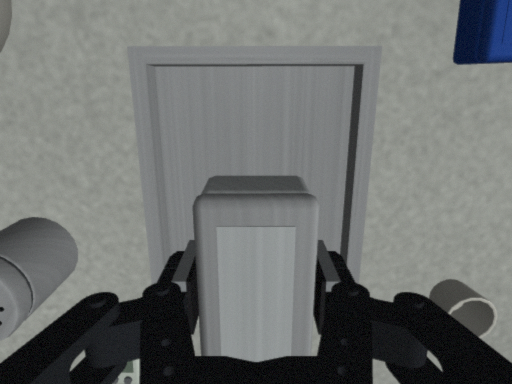

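The tin (255,275) is aligned with the tray's long side. Lowering.

drive_tool(
  deltas=[0,0,2,0,0,0,5.5,0,0,0,8.5,0,0,0,10,0,0,0,10.5,0,0,0,10.6,0,0,0,10.6,0,0,0,10.6,0],
)

```text
t: 16.45
tcp_pos: [0.664, -0.0058, 0.0128]
tool_rot: [0.996, -0.094, 0.002, 0.002]
force: [-2.2, -0.8, 2.6]
finger_gap: 0.529
```

```bash
python3 -c "
from h import *
go(663.7,-4,12,-10.8)"
```

```text
t 16.45 tcp [664.   -5.8  12.8] psi -10.8 q [-0.18  0.86  1.46 -0.    0.82  1.59] F [-2.2 -0.8  2.6] gap 0.529
  row [-0.06 -0.17  0.08] turn -0.0 tilt 0.32
```

drive_tool(
  deltas=[0,0,0.05,0,0,0,0.05,0,0,0,0.05,0,0,0,0.05,0],
  hand=8.5,
)

```text
t: 16.85
tcp_pos: [0.6643, -0.0057, 0.0124]
tool_rot: [0.996, -0.094, 0.003, 0.002]
force: [-0.3, 0.2, 0.8]
finger_gap: 0.995
```

drive_tool(
  deltas=[0,0,-2,0,0,0,-6,0,0,0,-10,0,0,0,-13,0,0,0,-13,0,0,0,-13,0],
)

```text
t: 17.45
tcp_pos: [0.6639, -0.0051, 0.1432]
tool_rot: [0.996, -0.094, 0.003, 0.002]
force: [-1.4, -0.8, -0.8]
finger_gap: 0.99
```

```bash
python3 -c "
from h import *
s=snap('wrist','w9');P=pts(s); blob(P,(664,-4),55,38,52); go(641,182.8,150,77.6)"
```

```text
6126 z 44.4 mean [664.8  -7. ] rect [662.3  -6.6] [46.  79.5] 79.4 circ 662.3 -6.6 44.1
t 17.5 tcp [663.   -5.  141.9] psi -10.8 q [-0.17  0.68  1.41 -0.    1.05  1.59] F [-0.9 -0.9  0.1] gap 1.0
  row [ -5.68 -18.04  -0.89] turn -88.4 tilt 0.29
```

View pics/w9.png

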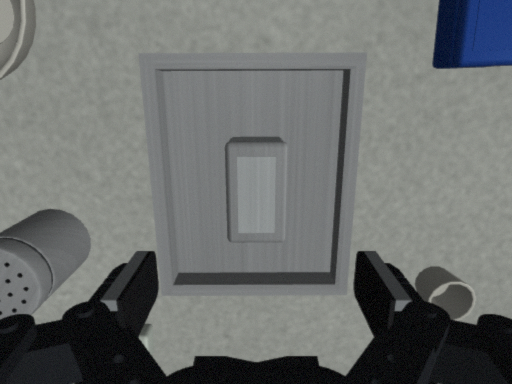

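The tin lies flat in the tray at (257,190) with its top at z=44.4 mm and its heading matching the tray's. Next the fat shaker, checking bottle clearance as I go.

drive_tool(
  deltas=[0,0,-2,-8.5,-1.5,-4.5,-2,-17,-3,-9,-2,-25.5,-4.5,-13.5,-2,-34,-5.7,-18,-2,-42.5,-5.7,-18,-2,-51,-5.7,-18,-2,-59.5,-5.7,-18,-2,-68,-5.7,-18,-2,-76.5,-5.7,-18,-2,-85,-5.7,-18,-2,-88.4,-5.7,-18,-2,-88.4],
)

```text
t: 18.7
tcp_pos: [0.6393, 0.1824, 0.1587]
tool_rot: [0.779, 0.627, -0.002, 0.001]
force: [-0.2, -0.1, 0.7]
finger_gap: 0.996
```

```bash
python3 -c "
from h import *
P=pts(pickle.load(open('top0.pkl','rb')))
Q=P[105:155,75:120].reshape(-1,3); Q=Q[Q[:,2]>.05]; print('bottle',Q.min(0),Q.max(0))
go(641,182.8,38,77.6); s=snap('wrist','w10');P=pts(s); blob(P,(641,183),50,72,86)"
```

```text
bottle [ 0.36579528 -0.04849094  0.05078742] [0.76549032 0.37583713 1.26441825]
t 18.7 tcp [639.3 182.4 158.7] psi 77.6 q [ 0.11  0.66  1.39 -0.    1.09  0.33] F [-0.2 -0.1  0.7] gap 0.996
  row [ 0.12  0.15 12.07] turn -0.0 tilt 0.23
5821 z 78.2 mean [641.3 185. ] rect [641.  183.6] [60.6 60.6] 54.1 circ 641.0 183.3 30.9
```

View pics/w10.png

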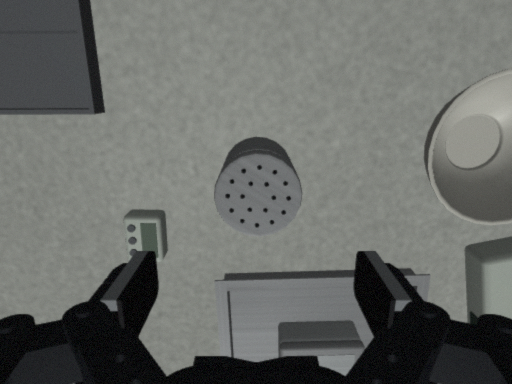

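The fat shaker is centred at (258,190), with the timer (145,232) and bowl (480,145) clear. Gripping at mid to upper height.

drive_tool(
  deltas=[0.15,0.15,2,0,0.15,0.15,6,0,0.15,0.15,9.5,0,0.15,0.15,11.5,0,0.15,0.15,12.4,0,0.15,0.15,12.5,0,0.15,0.15,12.5,0],
)

```text
t: 19.45
tcp_pos: [0.6419, 0.1831, 0.0345]
tool_rot: [0.78, 0.626, -0.001, 0.002]
force: [0.5, -0.9, 0.6]
finger_gap: 0.995
```

drive_tool(
  deltas=[0,0,0,0,0,0,0,0,0,0,0,0,0,0,0,0,0,0,0,0,0,0,0,0],
  hand=5.3,
)

```text
t: 20.05
tcp_pos: [0.6428, 0.1834, 0.0364]
tool_rot: [0.78, 0.626, 0.0, 0.002]
force: [-1.1, -0.3, 6.1]
finger_gap: 0.715
```

```bash
python3 -c "
from h import *
go(501.3,377.2,150,77.6)"
```

```text
t 20.05 tcp [642.8 183.4  36.4] psi 77.5 q [ 0.11  0.83  1.44 -0.    0.87  0.33] F [-1.1 -0.3  6.1] gap 0.715
  row [ 15.83 -17.97 -11.47] turn -0.1 tilt 0.27
```

drive_tool(
  deltas=[0,0,-2,0,0,0,-6,0,1,-1,-9.5,0,3,-3.5,-10.5,0,6,-7,-10.5,0,9,-10.3,-10.5,0,12,-13.7,-10.5,0,14.5,-16.5,-10.5,0,15.8,-18,-10.5,0,15.8,-18,-10.5,0,15.8,-18,-10.5,0],
)

```text
t: 21.15
tcp_pos: [0.5006, 0.3771, 0.1401]
tool_rot: [0.779, 0.626, 0.0, 0.003]
force: [-0.5, 0.3, -4.1]
finger_gap: 0.712
```

```bash
python3 -c "
from h import *
go(501.3,377.2,40,77.6);s=snap('wrist','w11')"
```

```text
t 21.15 tcp [500.6 377.1 140.1] psi 77.6 q [ 0.47  0.64  1.51 -0.01  0.99  0.69] F [-0.5  0.3 -4.1] gap 0.712
  row [ 0.06  0.03 10.01] turn -0.0 tilt 0.3
```

View pics/w11.png

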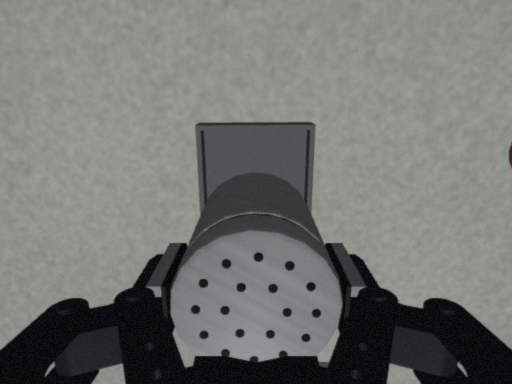

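The shaker is lined up over the wide bay, with the caddy edges at columns 200–312 centred on it. Lowering.

drive_tool(
  deltas=[0.05,0.05,2,0,0.05,0.05,5,0,0.05,0.05,7.5,0,0.05,0.05,9,0,0.05,0.05,9.8,0,0.05,0.05,10.1,0,0.05,0.05,10.2,0,0.05,0.05,10.2,0],
)

```text
t: 22.0
tcp_pos: [0.5026, 0.3754, 0.0404]
tool_rot: [0.78, 0.626, -0.0, 0.003]
force: [-3.0, -2.9, 6.4]
finger_gap: 0.714
```

```bash
python3 -c "
from h import *
go(501.3,377.2,40,77.6)"
```

```text
t 22.0 tcp [502.6 375.4  40.4] psi 77.5 q [ 0.47  0.78  1.56 -0.01  0.8   0.69] F [-3.  -2.9  6.4] gap 0.714
  row [ 0.15 -0.17  0.04] turn -0.1 tilt 0.35
```

drive_tool(
  deltas=[0,0,0,0,0,0,0,0,0,0,0,0,0,0,0,0],
  hand=8.5,
)

```text
t: 22.4
tcp_pos: [0.5031, 0.3756, 0.0407]
tool_rot: [0.78, 0.626, 0.0, 0.003]
force: [1.2, -0.0, 0.1]
finger_gap: 0.998
```

drive_tool(
  deltas=[0,0,-2,0,0,0,-6,0,0,0,-10,0,0,0,-12,0,0,0,-12,0],
)

```text
t: 22.9
tcp_pos: [0.5048, 0.3776, 0.1645]
tool_rot: [0.78, 0.626, 0.004, 0.004]
force: [1.2, 1.1, -0.1]
finger_gap: 0.994
```

```bash
python3 -c "
from h import *
s=snap('wrist','w12');P=pts(s); blob(P,(501,377),50,75,92); go(423,-9.9,150,77.6)"
```

```text
5683 z 82.2 mean [503.  376.9] rect [502.6 375.4] [60.7 60.6] 35.9 circ 502.6 375.2 30.9
t 22.95 tcp [503.4 376.8 162.2] psi 77.5 q [ 0.47  0.61  1.49 -0.01  1.03  0.69] F [0.3 0.6 0.3] gap 0.994
  row [-39.49   0.51   1.27] turn -0.1 tilt 0.48
```

View pics/w12.png

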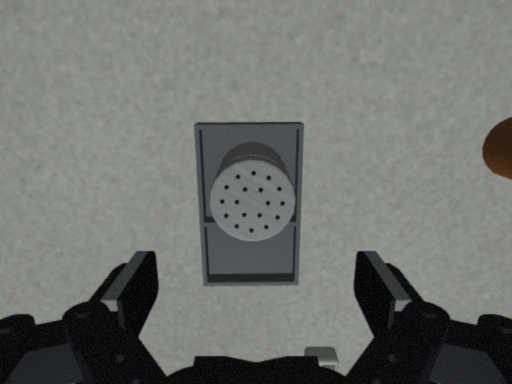

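The fat shaker stands in the wide bay at (252,200), top z=82.2 mm. Now the slim shaker.

drive_tool(
  deltas=[-5,0.1,0,0,-10,0.2,0,0,-15,0.2,0,0,-20,0.3,0,0,-25,0.3,0,0,-30,0.4,0,0,-35,0.5,0,0,-39.5,0.5,0,0,-39.5,0.5,1,0,-39.5,0.5,1.3,0,-39.5,0.5,1.3,0],
)

```text
t: 24.05
tcp_pos: [0.4219, -0.0089, 0.1484]
tool_rot: [0.78, 0.626, 0.001, 0.002]
force: [-0.7, -0.4, 0.1]
finger_gap: 0.994
```

```bash
python3 -c "
from h import *
s=snap('wrist','w13');P=pts(s); blob(P,(423,-10),35,72,88); go(423,-9.9,33,77.6)"
```

```text
2357 z 78.2 mean [422.7  -8.7] rect [422.5  -9.6] [37.1 36.9] 36.6 circ 422.5 -9.8 18.8
t 24.1 tcp [422.3  -8.6 148.8] psi 77.6 q [-0.29  0.41  2.01 -0.    0.72 -0.07] F [-0.8  0.3 -0.5] gap 0.996
  row [-0.11  0.04 11.58] turn 0.0 tilt 0.32
```

View pics/w13.png

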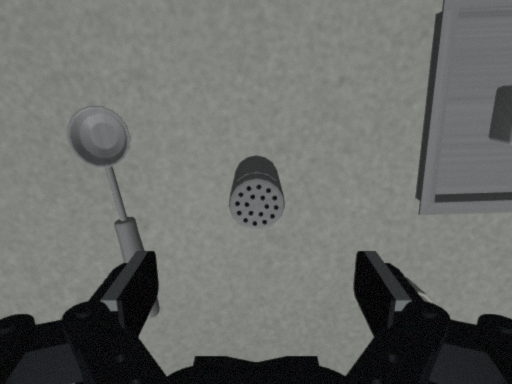

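The slim shaker is centred at (256,202), and the ladle (100,135) and tray are clear.

drive_tool(
  deltas=[-0.1,0,2,0,-0.1,0,6,0,-0.1,0,9,0,-0.1,0,11,0,-0.1,0,11.6,0,-0.1,0,11.7,0,-0.1,0,11.7,0],
)

```text
t: 24.8
tcp_pos: [0.4232, -0.0092, 0.0323]
tool_rot: [0.779, 0.627, 0.002, 0.003]
force: [0.3, 0.7, -0.1]
finger_gap: 0.995
```

drive_tool(
  deltas=[0,0,0,0,0,0,0,0,0,0,0,0,0,0,0,0,0,0,0,0,0,0,0,0,0,0,0,0,0,0,0,0],
  hand=3,
)

```text
t: 25.6
tcp_pos: [0.4234, -0.0093, 0.033]
tool_rot: [0.779, 0.627, 0.002, 0.003]
force: [0.2, 0.9, 6.2]
finger_gap: 0.437
```

```bash
python3 -c "
from h import *
go(485,303.5,150,77.6)"
```

```text
t 25.6 tcp [423.4  -9.3  33. ] psi 77.7 q [-0.29  0.67  2.09 -0.    0.38 -0.07] F [0.2 0.9 6.2] gap 0.437
  row [ 31.86  -0.56 -11.72] turn 0.1 tilt 0.44
```

drive_tool(
  deltas=[0,0,-2,0,0,0,-6,0,1,0,-10,0,4,0,-11,0,9,-0.1,-11,0,14,-0.2,-11,0,19,-0.3,-11,0,24,-0.4,-11,0,28.5,-0.5,-11,0,31.8,-0.5,-11,0,31.8,-0.5,-11,0,31.8,-0.5,-11,0],
)

```text
t: 26.8
tcp_pos: [0.4846, 0.3029, 0.1423]
tool_rot: [0.778, 0.628, 0.001, 0.003]
force: [-0.7, -1.2, -2.0]
finger_gap: 0.433
```

```bash
python3 -c "
from h import *
go(485,303.5,37,77.6);s=snap('wrist','w14')"
```

```text
t 26.8 tcp [484.6 302.9 142.3] psi 77.8 q [ 0.37  0.57  1.65 -0.01  0.91  0.58] F [-0.7 -1.2 -2. ] gap 0.433
  row [ 0.09 -0.04 10.53] turn 0.2 tilt 0.39
```

View pics/w14.png

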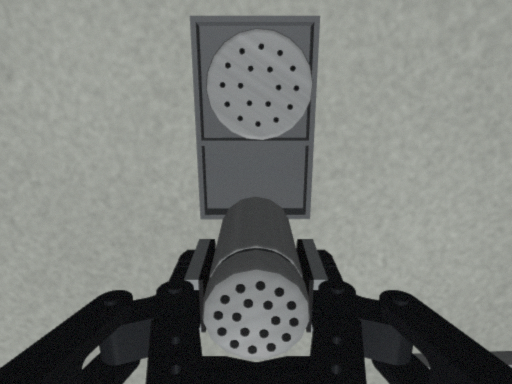

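```bash
python3 -c "
from h import *
s=pickle.load(open('w14.pkl','rb')); print(-s['R'].T@s['t'])"
```

```text
[0.49923027 0.3755954  0.28503403]
```

The camera sits 143 mm above the TCP, so it clears the fat shaker. Lowering.

drive_tool(
  deltas=[0.05,0,2,0,0.05,0,5,0,0.05,0,8,0,0.05,0,9.5,0,0.05,0,10.3,0,0.05,0,10.6,0,0.05,0,10.7,0,0.05,0,10.7,0],
)

```text
t: 27.65
tcp_pos: [0.4839, 0.3001, 0.0371]
tool_rot: [0.779, 0.627, -0.001, 0.003]
force: [-3.4, -3.3, 8.1]
finger_gap: 0.441
```

```bash
python3 -c "
from h import *
go(485,303.5,37,77.6)"
```

```text
t 27.65 tcp [483.9 300.1  37.1] psi 77.7 q [ 0.36  0.74  1.71 -0.01  0.69  0.59] F [-3.4 -3.3  8.1] gap 0.441
  row [0.35 0.03 0.01] turn 0.1 tilt 0.35
```

drive_tool(
  deltas=[0,0,0,0,0,0,0,0,0,0,0,0,0,0,0,0],
  hand=7,
)

```text
t: 28.05
tcp_pos: [0.4843, 0.3001, 0.0373]
tool_rot: [0.779, 0.627, -0.0, 0.003]
force: [-0.0, 0.5, 0.1]
finger_gap: 0.817
```

drive_tool(
  deltas=[0,0,-2,0,0,0,-6,0,0,0,-10,0,0,0,-13,0,-4,0,-14,0,-9,0,-15,0,-14,0,-16,0,-19,0,-16,0,-24,0,-16,0,-24,0,-16,0],
)

```text
t: 29.05
tcp_pos: [0.4312, 0.0621, 0.1984]
tool_rot: [0.781, 0.624, -0.001, 0.003]
force: [-0.0, 1.0, -0.2]
finger_gap: 0.822
```

```bash
python3 -c "
from h import *
go(485,303.5,37,77.6)
s=snap('scene','s15'); s=snap('top','t15')"
```

```text
t 29.05 tcp [431.2  62.1 198.4] psi 77.2 q [-0.11  0.33  1.93 -0.01  0.88  0.12] F [-0.   1.  -0.2] gap 0.822
  row [24.83 -0.14 15.99] turn -0.4 tilt 0.39
```

View pics/t15.png

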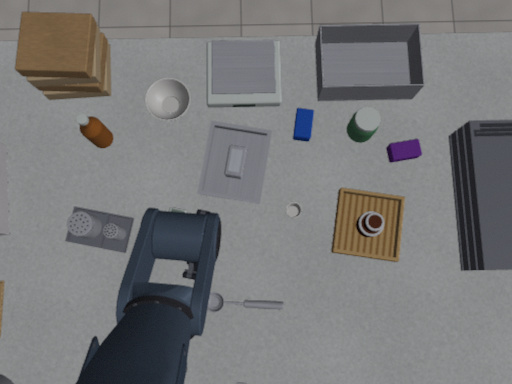

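View pics/s15.png

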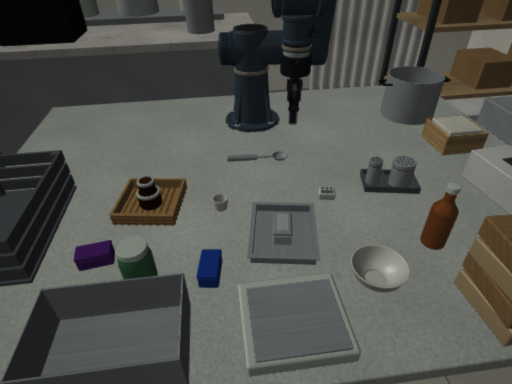

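The top view shows both shakers in the caddy at (83,224) and (113,230), the tin in the tray at (235,160), and the stacked tubs at (372,223). The scene view shows the timer (327,192) and cup (220,202) in place. Final numeric check in the container frames:

```bash
python3 -c "
from h import *
P=pts(pickle.load(open('t15.pkl','rb')))
for n,c,r,lo,hi in (('small',(492,-345),40,78,95),('fat',(502,376),42,75,92),('slim',(484,300),25,75,92),('tin',(663,-6),55,37,52),('cup',(532,-153),35,25,45)):
    print(n,end=' '); blob(P,c,r,lo,hi)
for n in('scene0','s15'):
    Q=pts(pickle.load(open(n+'.pkl','rb'))); print(n); blob(Q,(527,148),40,16,28); blob(Q,(532,-153),40,25,40)
t=np.radians(-12.2); 
for n,p in (('fat',(502.5,375.5)),('slim',(484,300.5))):
    d=np.array(p)-[494.6,346.9]; print(n,d@[np.cos(t),np.sin(t)],d@[-np.sin(t),np.cos(t)])
"
```

```text
small 278 z 86.8 mean [ 491.4 -344.8] rect [ 491.6 -345.1] [44.6 43.8] 51.4 circ 491.2 -345.3 23.3
fat 505 z 82.2 mean [502.5 374. ] rect [502.8 375.1] [59.3 60.1] 70.6 circ 503.1 374.7 31.1
slim 189 z 82.2 mean [483.7 298. ] rect [484.1 298.6] [36.7 35.8] 54.6 circ 483.7 299.4 19.3
tin 532 z 44.6 mean [660.6  -6.5] rect [661.7  -6.2] [46.1 80. ] 79.1 circ 662.2 -6.3 44.1
cup 74 z 33.0 mean [ 533.8 -153.6] rect [ 532.1 -152.5] [38.9 40.1] 21.1 circ 531.8 -153.2 20.8
scene0
145 z 23.6 mean [532.3 147.3] rect [529.7 149.2] [44.  33.7] 75.5 circ 528.3 149.3 25.8
109 z 32.4 mean [ 532.4 -151.3] rect [ 533.8 -151.2] [39.8 38.8] 69.6 circ 532.6 -151.6 21.8
s15
144 z 23.7 mean [532.3 147.5] rect [528.9 149.4] [44.6 35.4] 76.5 circ 528.7 148.9 26.0
109 z 32.2 mean [ 532.7 -151. ] rect [ 533.  -150.7] [38.6 40.8] 86.5 circ 533.2 -151.5 21.5
fat 1.6776963862360146 29.623560468579928
slim -0.5551379239026099 -47.59214033730195
```

```bash
python3 -c "
from station import manip
print(manip.sign_off())"
```

```text
the job is handed in; nothing more can be done
None
```

All five things are sorted and released, and I handed the job in at about 29 s; no verdict is reported. I stacked the tubs in the basket, then laid the tin in the tray, then put the fat and slim shakers in their caddy bays.

The last camera checks agreed with the limits, and none failed or disagreed:

| Item | Last measurement |
|---|---|
| Large tub | lid at z = 50.5 mm, tub within 3 mm of the basket centre |
| Small tub | top at z = 86.8 mm, centred on the large lid within about 1 mm |
| Fat shaker | caddy frame (2, 29) mm, top at z = 82.2 mm |
| Slim shaker | caddy frame (−1, −48) mm, top at z = 82.2 mm |
| Tin | flat, top at z = 44.6 mm, aligned with the tray within about 1°, within about 3 mm of its centre |
| Timer and cup | moved less than 1 mm (measurement noise) |

The large tub's position comes from the wrist view, because the small tub now covers most of its lid in the top view. The tool was at z ≈ 0.2 m, touching nothing, when I handed in. The highest force I read between moves was about 9 N.

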